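# Set out the library lending desk for opening

### The arm

A 6-joint arm with a two-finger parallel gripper is mounted at the origin on the work surface. World frame = base frame: x ahead of the robot, y to its left, z up, the work surface at z = 0. Lengths are in m, angles in rad, forces in N, time in s.
With the tool pointing down it reaches from about 0.3 to 0.75 m from the base axis. Payload 8.5 kg.
Tool frame: the origin (TCP) lies midway between the tips of the shut fingers; the grasp point (between the pads) lies 19 mm behind it; x points along the fingers, z is the direction in which the jaws open and shut, and the axes are right-handed (so a half turn about x gives the same grasp; the last joint's range is limited). The gripper opens to 88 mm and grips with 3 to 60 N. Pads are 18 mm wide; open, the fingers measure 123 mm over their backs; the gripper's body (75 mm by 187 mm) begins 45 mm behind the grasp point.
Start: joints at [0.932, 0.381, 1.297, -0, 1.464, -0.215], TCP at [0.226, 0.501, 0.239] pointing down, gripper open.
Joint ranges: [-3.11, 3.11], [-0.89, 2.33], [0.22, 2.48], [-1.42, 4.56], [0.17, 2.85], [-2.88, 2.88]. Speed limits (rad/s): [2.39, 2.39, 3.14, 3.14, 3.14, 3.14].

### API

Orientations are given as [roll, pitch, yaw] about the fixed x, y, z axes, in that order (R = Rz(yaw) Ry(pitch) Rx(roll)).
In Python, from workcell import * gives the robot as it stands.
- The arm moves only by the shell command python3 -m pendant 'ROWS'. ROWS is a JSON object of lists of equal length, an entry for each row: "xyz": the shift along the tool's x, y, z in units of 30 mm (1.0 is 30 mm), a list of three; "roll": the turn about the tool's x in rad; "jaw": the closure, from 0 (fully open) to 1 (shut). A call has 1 to 20 rows; each row shifts and turns the commanded pose from where the row before left it, along the tool's axes as they then stand; what a row does not reach is not made up. A row lasts 1/8 s, in which the tool goes at most 62.5 mm and 10.7 degrees, less where a joint would pass 70% of its speed; a pose out of reach is approached as far as the arm can. A call is refused whole if a number of a shift passes 1 or a number of a turn 0.188, either way. A call with a gripper value outside its range is refused whole. The fingers move at their own pace and stop on an object; the grip force is fixed at half the most. Time passes only in rows, so rows that do not move let the fingers close. It gives the time, the measured TCP pose, the force and the opening at its end, in the units of the state.
- read_state(): the state, without advancing time (a new reading comes with each control period).
- capture(name): name is "scene" or "top" or "wrist"; returns the picture (480x640x3 uint8, red, green, blue); there is no depth.
- camera_model(name): a dict with "vfov" (degrees; the focal length in pixels is half the picture's height over the tangent of half this angle, whatever the lens; pixels are square), "cx", "cy" (the principal point, pixels), "rvec" (rotation vector, rad) and "tvec" (3), from world to camera coordinates, as OpenCV has them; the wrist camera has in their place "hand_eye" (4x4, takes a point from camera to tool coordinates, whose origin is the TCP and whose axes are the tool frame's). Camera axes: x right, y down, z forward; pixel columns grow to the right and rows downward; lengths in m; the calibration is good to about 2 mm. A picture is of the moment at which its call begins: read the wrist's pose just before it. camera_model takes no time and is no camera call.
- finish_job(): hands the job in, once; it reports no verdict.
The state is a dict: "time": time; "qpos": joint angles; "qd": joint speeds; "tau": joint torques, N m; "tool_pos": TCP position; "tcp_rot": TCP orientation; "contact_force": force on the tool from outside, world axes, zero at the start; "wrist_torque": the same for the moment, N m; "finger_gap": finger opening in m.
Only numpy, scipy, OpenCV 4.12 (cv2) and the standard library are available. Lean on these libraries where they do the work, as an engineer would, in place of code of your own. Each camera call takes 0.05 s, during which the arm holds its last target. There are 200 camera calls.

### The job

Get the lending desk ready: lay the ink pad in the middle of the black rubber mat with its long side along the mat's long side, and stand the date stamp upright in the middle of the ink pad. Set the service bell on the desk beside the mat's right-hand short edge (right as the robot sees it), level with the middle of that edge and one to three centimetres clear of it, and stand the pocket dictionary upright on the book rest, midway between the two bookends and square to them. Leave the glue stick and the pen pot where they stand, and let go of everything.

Things in the scene. Friction and masses are not known exactly. Their poses are not given: they have to be found in the camera images.
- mat: Target, fixed to the desk: a flat rectangular black rubber mat, 90 mm along its x, 120 mm along its y (long side), 4 mm thick. Origin: centre of its underside, on the desk (z = 0). x away from the robot, y to its left, turned by up to 0.25 rad; its right-hand short edge is at y = -60 mm in its frame.
- bookrest: Target, fixed: a dark wooden board 100 mm (x) by 150 mm (y), 10 mm thick, with two upright dark steel plates (bookends), each 80 mm along x, 4 mm thick, tops 65 mm above the desk, with a clear gap of 60 mm between them along y, centred on the board. Origin: centre of its underside, on the desk; x away from the robot, y to its left, turned by up to 0.25 rad.
- inkpad: Loose: a flat grey ink pad with a dark blue cloth top, 96 mm (its x) by 58 mm (its y) by 16 mm high, about 0.12 kg, lying flat. Origin: centre of its underside. At the start its long axis x points away from the robot, turned by up to 0.4 rad.
- stamp: Loose: a hand date stamp standing upright: a black block 44 mm (x) by 34 mm (y) by 22 mm high, a thin brass neck, and a round turned wooden handle 24 to 26 mm in diameter from 32 to 77 mm above its underside, narrowing to the top at 87 mm. About 0.10 kg. Origin: centre of its underside.
- bell: Loose: a round steel service bell, standing upright: black round base 60 mm in diameter and 14 mm high, steel dome up to 41 mm, small push pin (8 mm thick) up to 51 mm. About 0.16 kg. Origin: centre of its underside.
- dictionary: Loose: a rigid grey pocket dictionary standing upright on its lower edge: 36 mm thick (its y), 80 mm deep (its x, spine towards the robot at -x), 120 mm high, about 0.24 kg. Origin: centre of its underside. Turned by up to 0.4 rad at the start.
- gluestick: Bystander, loose, not to be moved: a white glue stick with grey cap, standing upright, 29 mm in diameter, 90 mm high. Origin: centre of its underside.
- penpot: Bystander, loose, not to be moved: a dark steel pen pot with pencils, 72 mm in diameter, 98 mm high (pencils up to about 180 mm). Origin: centre of its underside.
Things that resemble listed ones, but are neither listed nor needed, are in the scene too. Of the things that look like the mat, the smaller one is meant.

How it is judged:
By the outcome, as a careful person would: the job done as asked, in the order asked, and still so for the second after the job is handed in, with the robot touching nothing.
It also fails if it takes over 109 s, if anything falls off the work surface, if the arm or the gripper's body presses on something with over 40 N, if the wrist force passes 120 N, or if a joint passes its speed limit or range.

## Working session

There is one attempt and no reset: what is moved stays moved. The work goes in short steps, Python scripts to look and compute and a shell command to move; the robot and the scene stay as the last step left them, time stands still between calls to the robot, and variables do not carry over. Pictures are saved under pics/ and viewed, about 12 in all and at most 16, crops included, and the job is handed in when it is done.

```bash
mkdir -p pics; ls; python3 - <<'E'
from workcell import *
import cv2
s=read_state();print(s)
for n in("scene","top","wrist"):
    m=camera_model(n);print(n,m)
    cv2.imwrite(f"pics/{n}0.png",capture(n)[:,:,::-1])
E
```

```text
pics
{'time': 0.0, 'qpos': array([ 9.31676710e-01,  3.81191153e-01,  1.29823565e+00, -3.43156042e-05,
        1.46359312e+00, -2.15290818e-01]), 'qd': array([ 0.00010688,  0.00095451, -0.00154049, -0.00031261,  0.00115294,
        0.00112722]), 'tau': array([-1.08123702e-03, -4.37934101e+01, -2.24553859e+01,  7.13342079e-02,
        3.53414600e-02, -1.14632594e-04]), 'tool_pos': array([0.22602763, 0.501109  , 0.23814884]), 'tcp_rot': array([ 2.95019838,  1.56936865, -2.1860157 ]), 'contact_force': array([0.53852771, 0.5198922 , 0.11078818]), 'wrist_torque': array([ 0.02142572,  0.00828723, -0.0259047 ]), 'finger_gap': 0.08791528204359685}
scene {'vfov': 43.15636348497216, 'cx': 320.14174721533567, 'cy': 240.07961782012356, 'rvec': array([ 1.46096378,  1.97863292, -0.96164268]), 'tvec': array([ 0.13944618, -0.26031349,  1.55759616])}
top {'vfov': 52.43619637035549, 'cx': 308.1402304698881, 'cy': 238.27186853853144, 'rvec': array([ 2.12244686, -2.15637222,  0.13684462]), 'tvec': array([0.0356101 , 0.51819479, 1.00681706])}
wrist {'vfov': 65.93042087528555, 'cx': 315.3294799049789, 'cy': 240.79282552569285, 'hand_eye': array([[-5.72015971e-04, -2.74796595e-01,  9.61502212e-01,
        -1.45797604e-01],
       [ 5.68009378e-04, -9.61502304e-01, -2.74796284e-01,
         7.06148385e-02],
       [ 9.99999675e-01,  3.88954410e-04,  7.06081717e-04,
         2.21008733e-04],
       [ 0.00000000e+00,  0.00000000e+00,  0.00000000e+00,
         1.00000000e+00]])}
```

View pics/top0.png

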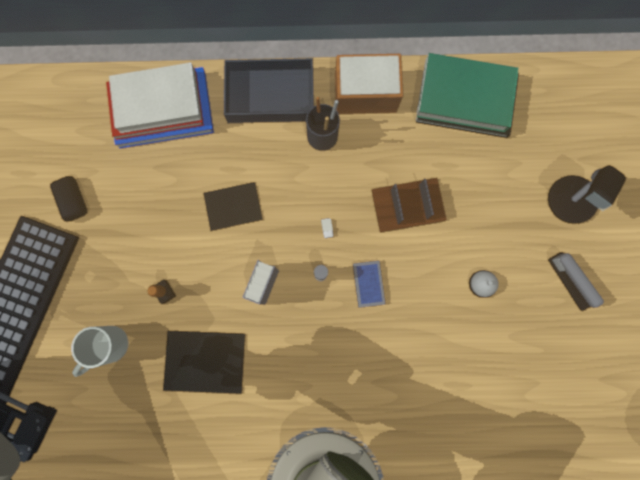

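View pics/scene0.png

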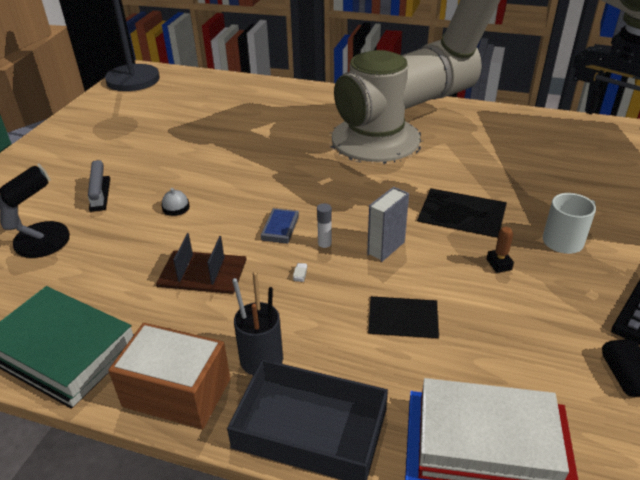

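Candidates, in top-view pixels:
- Mat: (233,205) is the smaller, (204,362) the larger decoy.
- Ink pad: (369,284).
- Bell: (484,284).
- Stamp: (163,291).
- Dictionary: (260,283).
- Book rest: (409,204).
- Glue stick: (321,271).
- Pen pot: (323,128).

The eraser at (328,228) and the stapler at (575,282) are not needed. Next, close crops.

```bash
cat > h.py <<'E'
from workcell import *
import numpy as np, cv2
from scipy.spatial.transform import Rotation as R
def cam(n,st=None):
    m=camera_model(n); f=240/np.tan(np.radians(m['vfov'])/2)
    K=np.array([[f,0,m['cx']],[0,f,m['cy']],[0,0,1]])
    if n=='wrist':
        T=np.eye(4);T[:3,:3]=R.from_euler('xyz',st['tcp_rot']).as_matrix();T[:3,3]=st['tool_pos']
        T=T@m['hand_eye']; return K,T[:3,:3],T[:3,3]
    Rm=cv2.Rodrigues(np.array(m['rvec']))[0]
    return K,Rm.T,-Rm.T@np.array(m['tvec'])
def px2w(n,pts,z,st=None):
    K,Rw,c=cam(n,st); p=np.array(pts,float).reshape(-1,2)
    d=(np.c_[p,np.ones(len(p))]@np.linalg.inv(K).T)@Rw.T
    return c+d*((np.broadcast_to(z,(len(p),))-c[2])/d[:,2])[:,None]
def w2px(n,P,st=None):
    K,Rw,c=cam(n,st); q=((np.array(P,float).reshape(-1,3)-c)@Rw)@K.T
    return q[:,:2]/q[:,2:]
def crop(img,x0,y0,x1,y1,s,out):
    cv2.imwrite(out,cv2.resize(img[y0:y1,x0:x1],None,fx=s,fy=s,interpolation=cv2.INTER_CUBIC))
E
python3 - <<'E'
from h import *
t=cv2.imread('pics/top0.png')
crop(t,145,170,345,320,4,'pics/c1.png'); crop(t,340,170,520,320,4,'pics/c2.png')
print(cam('top')[2])
for n,p,z in(('mat',(233,205),.004),('inkpad',(369,284),.016),('bell',(484,284),.03),('stamp',(165,292),.01),('dict',(263,280),.12),('rest',(409,204),.01),('glue',(321,271),.09)):print(n,px2w('top',p,z).round(3))
E
```

```text
[0.36905962 0.01197042 1.07103978]
mat [[0.602 0.195 0.004]]
inkpad [[ 0.42  -0.102  0.016]]
bell [[ 0.416 -0.343  0.03 ]]
stamp [[0.41  0.341 0.01 ]]
dict [[0.426 0.115 0.12 ]]
rest [[ 0.596 -0.197  0.01 ]]
glue [[0.444 0.002 0.09 ]]
```

View pics/c1.png

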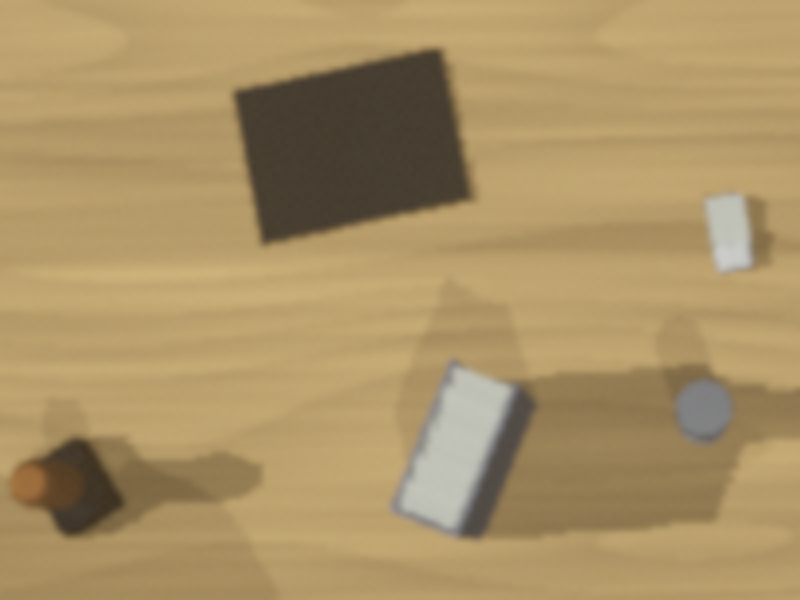

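View pics/c2.png

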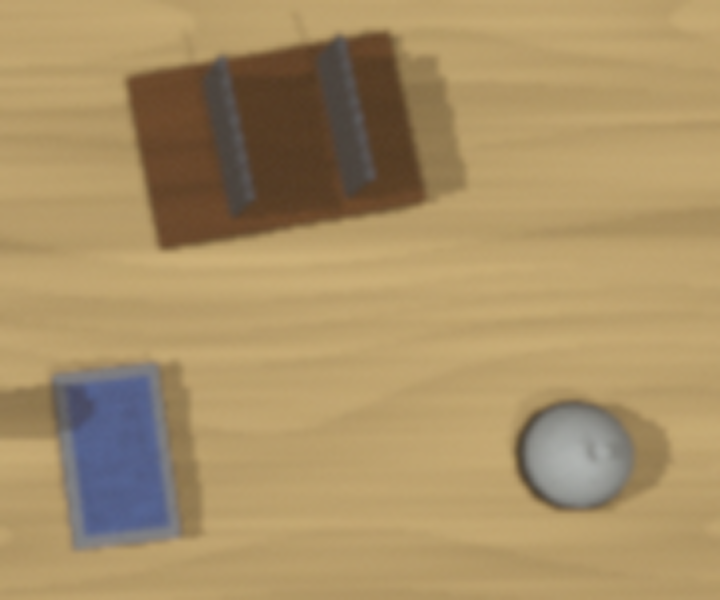

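```bash
python3 - <<'E'
from h import *
def q(n,p,ox,z):
    w=px2w('top',np.array(p)/4+[ox,170]-0.375,z)
    if len(w)==4:
        s=[np.linalg.norm(w[i]-w[i-1])*1000 for i in range(4)]
        d=w[1]-w[0]+w[2]-w[3]; e=w[3]-w[0]+w[2]-w[1]
        print(n,w.mean(0).round(4),'sides',np.round(s,1),'ang',np.arctan2(d[1],d[0]).round(3),np.arctan2(e[1],e[0]).round(3))
    else: print(n,w.round(4).tolist())
q('mat',[(235,92),(441,49),(472,199),(263,243)],145,.004)
q('dict',[(453,362),(524,388),(465,533),(395,508)],145,.12)
q('stamp',[(30,484)],145,.085)
q('stampbase',[(77,440),(122,500),(75,535)],145,.022)
q('pad',[(52,374),(158,363),(179,537),(74,549)],340,.016)
q('rest',[(127,76),(390,31),(426,201),(162,248)],340,.01)
q('ends',[(222,58),(252,205),(341,37),(375,180)],340,.065)
q('bellpin',[(600,452)],340,.051); q('bellbase',[(576,456)],340,.012)
q('glue',[(704,408)],145,.09); q('glueR',[(733,408)],145,.09)
r=read_state();M=R.from_euler('xyz',r['tcp_rot']).as_matrix();print(M.round(3))
# scene cross-check: project guesses
print(w2px('scene',[[.602,.195,.004],[.42,-.102,.016],[.41,.341,.087],[.426,.115,.12]]).round(0))
E
```

```text
mat [0.5996 0.1956 0.004 ] sides [ 88.  118.3  88.  118.7] ang -1.378 -2.945
dict [0.4233 0.1223 0.12  ] sides [76.2 37.3 75.7 36.3] ang -1.93 2.755
stamp [[0.4102, 0.3441, 0.085]]
stampbase [[0.436, 0.3405, 0.022], [0.4035, 0.3153, 0.022], [0.3852, 0.3402, 0.022]]
pad [ 0.4213 -0.101   0.016 ] sides [94.5 57.7 93.9 56.5] ang -1.478 -3.051
rest [ 0.595 -0.196  0.01 ] sides [ 98.6 148.9  97.7 147.8] ang -1.413 -2.985
ends [ 0.5932 -0.1967  0.065 ] sides [102.2  80.1 102.7  78.4] ang 2.485 -1.398
bellpin [[0.4174, -0.3479, 0.051]]
bellbase [[0.4173, -0.3487, 0.012]]
glue [[0.4428, 0.0025, 0.09]]
glueR [[0.4426, -0.0121, 0.09]]
[[-0.001 -0.912  0.411]
 [-0.001  0.411  0.912]
 [-1.     0.    -0.001]]
[[402. 317.]
 [279. 222.]
 [504. 229.]
 [383. 199.]]
```

```bash
cat >> h.py <<'E'
def plan(x,y,z,psi,st=None):
    "shift (tool units, at the present orientation) then roll to reach TCP x,y,z, jaw yaw psi"
    st=st or read_state(); M=R.from_euler('xyz',st['tcp_rot']).as_matrix()
    p0=np.arctan2(M[1,2],M[0,2]); d=M.T@(np.array([x,y,z])-st['tool_pos'])/.03
    r=(p0-psi+np.pi)%(2*np.pi)-np.pi
    print('t%.2f'%st['time'],'pos',st['tool_pos'].round(4),'psi %.3f'%p0,'q6 %.2f'%st['qpos'][5],'gap %.4f'%st['finger_gap'],'| units',d.round(2),'roll %.3f'%r)
E
python3 -c "
from h import *
plan(.3914,-.1038,.16,1.663)"
```

```text
t0.15 pos [0.2261 0.5012 0.2383] psi 1.147 q6 -0.22 gap 0.0880 | units [  2.62 -13.32 -16.11] roll -0.516
```

```bash
python3 -m pendant '{"xyz":[[0,-0.78,-0.95],[0,-0.78,-0.95],[0,-0.78,-0.95],[0,-0.78,-0.95],[0,-0.78,-0.95],[0,-0.78,-0.95],[0,-0.78,-0.95],[0,-0.78,-0.95],[0,-0.78,-0.95],[0,-0.78,-0.95],[0,-0.78,-0.95],[0,-0.78,-0.95],[0,-0.78,-0.95],[0,-0.78,-0.95],[0,-0.78,-0.95],[0,-0.8,-0.95],[0,-0.8,-0.95],[0.4,0,0],[0.4,0,0],[0.4,0,0]],"roll":[0,0,0,0,0,0,0,0,0,0,0,0,0,0,0,0,0,-0.172,-0.172,-0.172],"jaw":[0,0,0,0,0,0,0,0,0,0,0,0,0,0,0,0,0,0,0,0]}'; python3 - <<'E'
from h import *
plan(.3914,-.1038,.004,1.663)
st=read_state(); im=capture('wrist'); cv2.imwrite('pics/w1.png',im[:,:,::-1])
print(w2px('wrist',[[.4213,-.101,.016],[.4428,.0025,.09]],st))
E
```

```text
time: 2.65
tool_pos: [0.3905, -0.1044, 0.2022]
tcp_rot: [0.894, 1.57, 2.562]
contact_force: [0.3, 0.6, -1.1]
finger_gap: 0.0882
t2.65 pos [ 0.3905 -0.1044  0.2022] psi 1.668 q6 -2.22 gap 0.0882 | units [ 6.61 -0.03  0.02] roll 0.005
[[315.29464512 247.54018216]
 [446.49448553 314.82610459]]
```

View pics/w1.png

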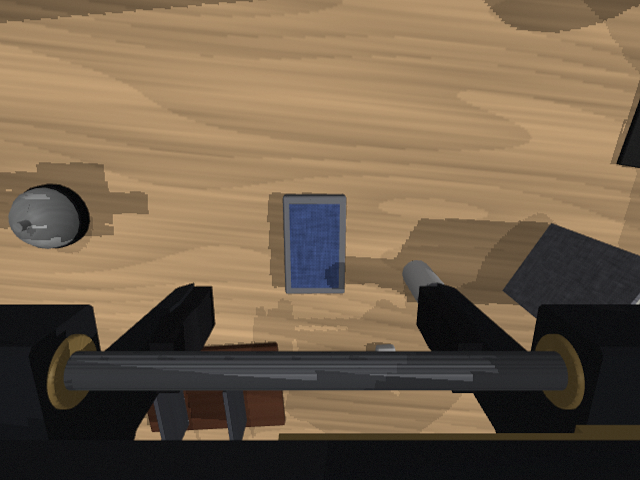

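The ink pad is at (315,243), square in the view, and was predicted at (315,247). The gripper's wide side lies along the jaws, so the 30 mm offset grasp clears the glue stick at (420,280).

```bash
python3 -m pendant '{"xyz":[[1,0,0],[1,0,0],[1,0,0],[1,0,0],[1,0,0],[1,0,0],[0.3,0,0],[0.28,0,0],[0,0,0],[0,0,0],[0,0,0],[0,0,0],[0,0,0],[0,0,0],[0,0,0]],"roll":[0,0,0,0,0,0,0,0,0,0,0,0,0,0,0],"jaw":[0,0,0,0,0,0,0,0,0,1,1,1,1,1,1]}'; python3 - <<'E'
from h import *
plan(.5938,.225,.16,.195)
E
```

```text
time: 4.58
tool_pos: [0.3907, -0.1045, 0.0056]
tcp_rot: [-2.271, 1.57, -0.608]
contact_force: [-0.3, 0.3, 5.4]
finger_gap: 0.0575
t4.58 pos [ 0.3907 -0.1045  0.0056] psi 1.663 q6 -2.22 gap 0.0575 | units [-5.15 -7.75 10.31] roll 1.468
```

```bash
python3 -m pendant '{"xyz":[[-0.5,0,0],[-1,0,0],[-1,0,0],[-1,0,0],[-1,0,0],[-1,0,0],[0,-0.64,0.86],[0,-0.64,0.86],[0,-0.64,0.86],[0,-0.64,0.86],[0,-0.65,0.86],[0,-0.65,0.86],[0,-0.65,0.86],[0,-0.65,0.86],[0,-0.65,0.86],[0,-0.65,0.86],[0,-0.65,0.86],[0,-0.65,0.86]],"roll":[0,0,0,0,0,0,0,0,0,0,0,0,0,0,0,0,0,0],"jaw":[1,1,1,1,1,1,1,1,1,1,1,1,1,1,1,1,1,1]}'; python3 -m pendant '{"xyz":[[0,0,0],[0,0,0],[0,0,0],[0,0,0],[0,0,0],[0,0,0],[0,0,0],[0,0,0],[0.5,0,0],[0.5,0,0],[0,0,0]],"roll":[0.1835,0.1835,0.1835,0.1835,0.1835,0.1835,0.1835,0.1835,0,0,0],"jaw":[1,1,1,1,1,1,1,1,1,1,1]}';  python3 - <<'E'
from h import *
plan(.5938,.225,.0095,.195)
st=read_state(); im=capture('wrist'); cv2.imwrite('pics/w2.png',im[:,:,::-1])
y=.195;c=np.array([.5996,.1956]);X=np.array([np.cos(y),np.sin(y)]);Y=np.array([-X[1],X[0]])
print(w2px('wrist',[[*(c+a*X+b*Y),.004] for a in(-.045,.045) for b in(-.06,.06)],st).round(1).tolist())
h=st['tool_pos'][2]-.0055+.016
print(w2px('wrist',[[*(st['tool_pos'][:2]-.03*Y+a*X+b*Y),h] for a in(-.029,.029) for b in(-.048,.048)],st).round(1).tolist())
E
```

```text
time: 6.82
tool_pos: [0.5941, 0.2262, 0.1696]
tcp_rot: [1.669, 1.569, -2.952]
contact_force: [0.2, -0.4, -0.4]
finger_gap: 0.0575
time: 8.2
tool_pos: [0.5931, 0.2251, 0.1382]
tcp_rot: [3.128, 1.567, -2.959]
contact_force: [-0.3, -0.9, -0.8]
finger_gap: 0.0578
t8.20 pos [0.5931 0.2251 0.1382] psi 0.197 q6 -0.02 gap 0.0578 | units [ 4.29 -0.01  0.04] roll 0.002
[[263.0, 332.8], [257.2, 191.4], [369.2, 333.2], [376.0, 191.7]]
[[251.5, 469.9], [240.5, 275.5], [377.0, 470.6], [388.9, 276.1]]
```

View pics/w2.png

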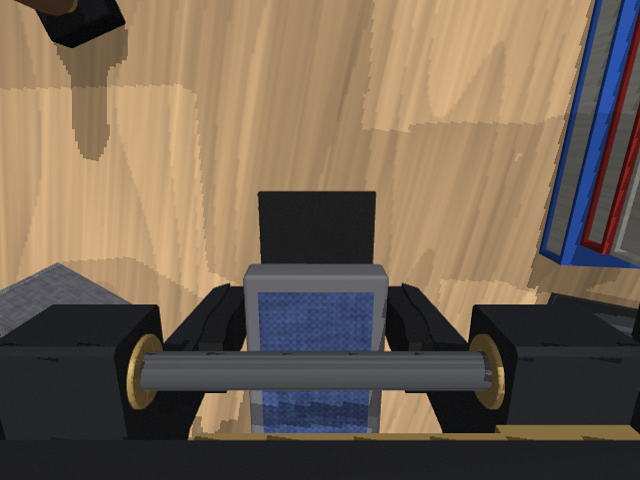

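The mat's far corners are at (259,192) and (376,191), within 2 px of prediction. The held pad's end edge is at row 277 against a predicted 276. Lowering it now.

```bash
python3 -m pendant '{"xyz":[[1,0,0],[1,0,0],[1,0,0],[0.7,0,0],[0.3,0,0],[0.15,0,0],[0.12,0,0],[0,0,0]],"roll":[0,0,0,0,0,0,0,0],"jaw":[1,1,1,1,1,1,1,1]}'; python3 -m pendant '{"xyz":[[0,0,0],[0,0,0],[0,0,0],[0,0,0],[-0.5,0,0],[-1,0,0],[-1,0,0],[-1,0,0],[-1,0,0],[0,0,0]],"roll":[0,0,0,0,0,0,0,0,0,0],"jaw":[0,0,0,0,0,0,0,0,0,0]}';  python3 - <<'E'
from h import *
plan(.4104,.342,.036,.195)
t=capture('top')[:,:,::-1]; cv2.imwrite('pics/top1.png',t)
E
```

```text
time: 9.25
tool_pos: [0.5941, 0.2254, 0.0126]
tcp_rot: [-0.021, 1.57, 0.174]
contact_force: [-0.0, 0.4, -1.4]
finger_gap: 0.0577
time: 10.5
tool_pos: [0.5948, 0.2256, 0.1504]
tcp_rot: [-0.019, 1.565, 0.176]
contact_force: [0.6, 0.8, -0.3]
finger_gap: 0.0881
t10.50 pos [0.5948 0.2256 0.1504] psi 0.195 q6 -0.02 gap 0.0881 | units [ 3.78  5.   -5.3 ] roll 0.000
```

```bash
python3 -m pendant '{"xyz":[[0,0.62,-0.66],[0,0.62,-0.66],[0,0.62,-0.66],[0,0.62,-0.66],[0,0.63,-0.66],[0,0.63,-0.66],[0,0.63,-0.67],[0,0.63,-0.67],[0,0,0],[0,0,0],[0,0,0],[0,0,0],[0,0,0],[0,0,0],[0,0,0]],"roll":[0,0,0,0,0,0,0,0,0.184,0.184,0.184,0.184,0.184,0.186,0],"jaw":[0,0,0,0,0,0,0,0,0,0,0,0,0,0,0]}';  python3 - <<'E'
from h import *
plan(.4104,.342,.036,-.911)
st=read_state(); im=capture('wrist')[:,:,::-1].copy()
for P in([.4104,.342,.087],[.4104,.342,.022]):
    u=w2px('wrist',P,st)[0]; print(u.round(1))
t=cv2.imread('pics/top1.png')[170:270,170:310]; t=cv2.resize(t,(448,320),interpolation=cv2.INTER_CUBIC)
o=np.zeros((480,800,3),np.uint8); o[:320,:448]=t; o[:320,448:]=im[100:420,144:496]; cv2.imwrite('pics/w3.png',o[:320])
E
```

```text
time: 12.42
tool_pos: [0.4084, 0.3414, 0.1463]
tcp_rot: [-1.746, 1.569, -2.656]
contact_force: [0.1, -0.0, -0.4]
finger_gap: 0.0882
t12.43 pos [0.4084 0.3414 0.1463] psi -0.909 q6 1.38 gap 0.0882 | units [3.68 0.07 0.03] roll 0.002
[316.8 257.9]
[316.5 230.2]
```

View pics/w3.png

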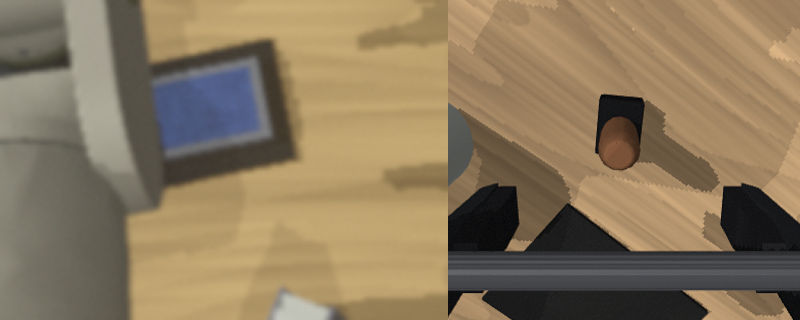

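```bash
python3 -m pendant '{"xyz":[[1,0.1,0.03],[1,0,0],[1,0,0],[0.5,0,0],[0.2,0,0],[0,0,0],[0,0,0],[0,0,0],[0,0,0],[0,0,0],[0,0,0],[0,0,0],[0,0,0]],"roll":[0,0,0,0,0,0,0,0,0,0,0,0,0],"jaw":[0,0,0,0,0,0,1,1,1,1,1,1,1]}';  python3 - <<'E'
from h import *
plan(.5996,.1956,.11,.255)
E
```

```text
time: 14.1
tool_pos: [0.4117, 0.3428, 0.0362]
tcp_rot: [-1.761, 1.571, -2.672]
contact_force: [-0.1, 0.0, -1.5]
finger_gap: 0.0247
t14.10 pos [0.4117 0.3428 0.0362] psi -0.911 q6 1.38 gap 0.0247 | units [-2.46  1.94  7.71] roll -1.166
```

```bash
python3 -m pendant '{"xyz":[[-0.5,0,0],[-1,0,0],[-1,0,0],[0,0.24,0.96],[0,0.24,0.96],[0,0.24,0.96],[0,0.24,0.96],[0,0.24,0.96],[0,0.25,0.97],[0,0.25,0.97],[0,0.25,0.97],[0,0,0],[0,0,0],[0,0,0],[0,0,0],[0,0,0],[0,0,0],[0,0,0],[0,0,0]],"roll":[0,0,0,0,0,0,0,0,0,0,0,-0.167,-0.167,-0.167,-0.167,-0.166,-0.166,-0.166,0],"jaw":[1,1,1,1,1,1,1,1,1,1,1,1,1,1,1,1,1,1,1]}';  python3 - <<'E'
from h import *
plan(.5996,.1956,.0562,.255)
st=read_state(); im=capture('wrist')[:,:,::-1].copy(); cv2.imwrite('pics/w4.png',im)
y=.195;c=np.array([.5996,.1956]);X=np.array([np.cos(y),np.sin(y)]);Y=np.array([-X[1],X[0]])
print(w2px('wrist',[[*(c+a*X+b*Y),.020] for a in(-.029,.029) for b in(-.048,.048)],st).round(1).tolist())
E
```

```text
time: 16.48
tool_pos: [0.5998, 0.1959, 0.1121]
tcp_rot: [-0.122, 1.57, 0.131]
contact_force: [-0.2, -0.4, -0.5]
finger_gap: 0.0249
t16.48 pos [0.5998 0.1959 0.1121] psi 0.254 q6 -0.13 gap 0.0249 | units [ 1.86 -0.01 -0.01] roll -0.001
[[269.3, 308.2], [273.1, 170.4], [351.3, 312.6], [364.2, 175.9]]
```

View pics/w4.png

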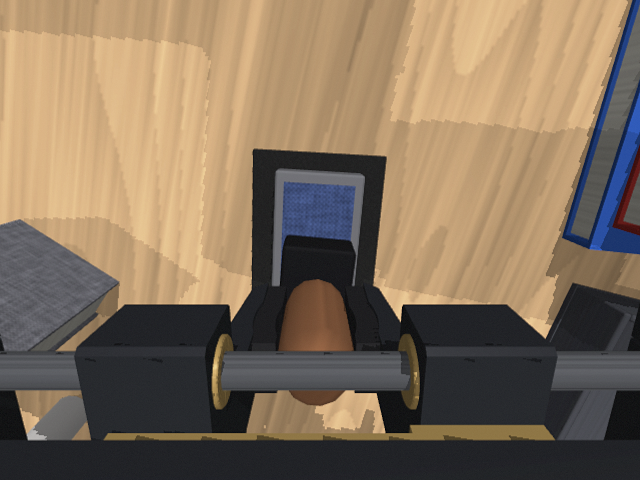

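The pad is centred on the mat, with 22 px margins on both sides and its corners within 2 px of prediction. The stamp hangs parallel above it.

```bash
python3 -m pendant '{"xyz":[[0.8,0,0],[0.6,0,0],[0.3,0,0],[0.16,0,0],[0,0,0],[0,0,0]],"roll":[0,0,0,0,0,0],"jaw":[1,1,1,1,1,1]}';  python3 -m pendant '{"xyz":[[0.03,0,0],[0,0,0]],"roll":[0,0],"jaw":[1,1]}'
```

```text
time: 17.27
tool_pos: [0.6001, 0.196, 0.056]
tcp_rot: [-0.098, 1.57, 0.157]
contact_force: [-0.1, 0.3, 0.5]
finger_gap: 0.0248
time: 17.52
tool_pos: [0.6002, 0.196, 0.0559]
tcp_rot: [-0.168, 1.569, 0.086]
contact_force: [-2.7, -0.7, 8.7]
finger_gap: 0.0253
```

```bash
python3 -m pendant '{"xyz":[[0,0,0],[0,0,0],[0,0,0],[0,0,0],[-0.4,0,0],[-0.8,0,0],[-1,0,0],[-1,0,0],[-1,0,0]],"roll":[0,0,0,0,0,0,0,0,0],"jaw":[0,0,0,0,0,0,0,0,0]}';  python3 -m pendant '{"xyz":[[0,-0.94,-0.61],[0,-0.94,-0.61],[0,-0.94,-0.61],[0,-0.94,-0.61],[0,-0.94,-0.61],[0,-0.94,-0.61],[0,-0.94,-0.61],[0,-0.94,-0.61],[0,-0.94,-0.61],[0,-0.95,-0.62],[0,-0.95,-0.62],[0,-0.95,-0.62],[0,-0.95,-0.62],[0,-0.95,-0.62],[0,-0.95,-0.62],[0,-0.95,-0.62],[0,-0.95,-0.62],[0,0,0],[0,0,0]],"roll":[0,0,0,0,0,0,0,0,0,0,0,0,0,0,0,0,0,0,0],"jaw":[0,0,0,0,0,0,0,0,0,0,0,0,0,0,0,0,0,0,0]}'; python3 - <<'E'
from h import *
plan(.4174,-.3487,.005,.195)
t=capture('top')[:,:,::-1]; cv2.imwrite('pics/top2.png',t)
st=read_state(); im=capture('wrist')[:,:,::-1].copy()
print(w2px('wrist',[[.4174,-.3485,.051],[.4174,-.3485,.0]],st).round(1))
t=cv2.resize(t[165:265,165:305],(448,320),interpolation=cv2.INTER_CUBIC)
cv2.imwrite('pics/w5.png',np.hstack([t,im[100:420,144:496]]))
E
```

```text
time: 18.65
tool_pos: [0.5997, 0.1959, 0.1825]
tcp_rot: [-0.154, 1.57, 0.101]
contact_force: [-0.0, 1.2, -0.3]
finger_gap: 0.0882
time: 21.02
tool_pos: [0.4181, -0.3488, 0.181]
tcp_rot: [-0.354, 1.571, -0.099]
contact_force: [-0.5, 0.4, 0.2]
finger_gap: 0.0882
t21.02 pos [ 0.4181 -0.3488  0.181 ] psi 0.255 q6 -1.17 gap 0.0882 | units [ 5.87  0.01 -0.02] roll 0.060
[[313.8 230.6]
 [314.  216.6]]
```

View pics/w5.png

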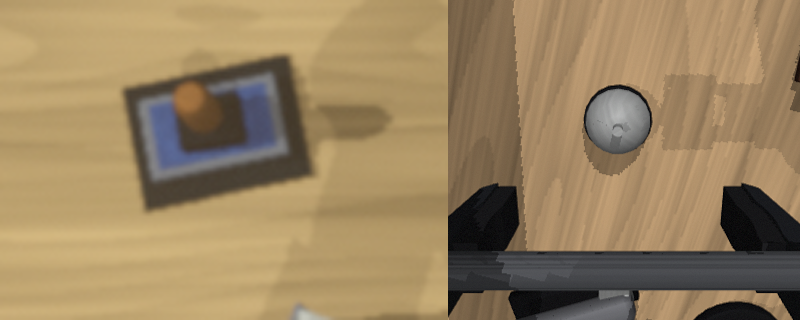

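The bell pin is at wrist pixel (313,230), as predicted. In the top view the pad is centred on the mat and the stamp stands on it.

```bash
python3 -m pendant '{"xyz":[[1,0,0],[1,0,0],[1,0,0],[1,0,0],[1,0,0],[0.6,0,0],[0.27,0,0],[0,0,0],[0,0,0],[0,0,0],[0,0,0],[0,0,0],[0,0,0],[0,0,0],[0,0,0]],"roll":[0.06,0,0,0,0,0,0,0,0,0,0,0,0,0,0],"jaw":[0,0,0,0,0,0,0,0,0,1,1,1,1,1,1]}';  python3 - <<'E'
from h import *
plan(.621,.0877,.12,.195)
E
```

```text
time: 23.0
tool_pos: [0.418, -0.3494, 0.0046]
tcp_rot: [-1.77, 1.571, -1.575]
contact_force: [-0.7, 0.9, 3.3]
finger_gap: 0.0588
t23.00 pos [ 0.418  -0.3494  0.0046] psi 0.195 q6 -1.11 gap 0.0588 | units [-3.85 12.98  9.46] roll 0.000
```

```bash
python3 -m pendant '{"xyz":[[-0.5,0,0],[-1,0,0],[-1,0,0],[-1,0,0],[-1,0,0],[0,0.92,0.67],[0,0.92,0.67],[0,0.92,0.67],[0,0.92,0.67],[0,0.93,0.67],[0,0.93,0.67],[0,0.93,0.68],[0,0.93,0.68],[0,0.93,0.68],[0,0.93,0.68],[0,0.93,0.68],[0,0.93,0.68],[0,0.93,0.68],[0,0.93,0.68],[0,0,0]],"roll":[0,0,0,0,0,0,0,0,0,0,0,0,0,0,0,0,0,0,0,0],"jaw":[1,1,1,1,1,1,1,1,1,1,1,1,1,1,1,1,1,1,1,1]}';  python3 - <<'E'
from h import *
plan(.621,.0877,.0046,.195)
st=read_state(); im=capture('wrist')[:,:,::-1].copy(); cv2.imwrite('pics/w6.png',im)
y=.195;c=np.array([.5996,.1956]);X=np.array([np.cos(y),np.sin(y)]);Y=np.array([-X[1],X[0]])
print(w2px('wrist',[[*(c+a*X-.06*Y),.004] for a in(-.045,.045)],st).round(1).tolist())
E
```

```text
time: 25.5
tool_pos: [0.6211, 0.0896, 0.1397]
tcp_rot: [1.053, 1.57, 1.25]
contact_force: [-0.7, -0.6, -2.6]
finger_gap: 0.0588
t25.50 pos [0.6211 0.0896 0.1397] psi 0.198 q6 -0.24 gap 0.0588 | units [ 4.5  -0.06 -0.02] roll 0.003
[[254.2, 166.5], [374.5, 166.9]]
```

View pics/w6.png

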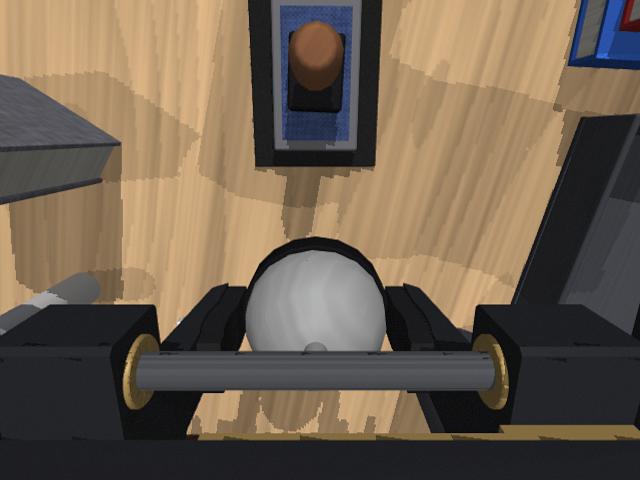

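The mat's edge corners are at (255,166) and (375,166), as predicted. The bell is centred at column 316, the same as the mat.

```bash
python3 -m pendant '{"xyz":[[1,-0.06,-0.02],[1,0,0],[1,0,0],[0.8,0,0],[0.4,0,0],[0.2,0,0],[0.06,0,0],[0,0,0],[0,0,0]],"roll":[0,0,0,0,0,0,0,0,0],"jaw":[1,1,1,1,1,1,1,1,1]}'
```

```text
time: 26.68
tool_pos: [0.6209, 0.0858, 0.0062]
tcp_rot: [-0.274, 1.57, -0.079]
contact_force: [1.0, -0.0, -2.7]
finger_gap: 0.0593
```

```bash
python3 -m pendant '{"xyz":[[0.05,0,0],[0,0,0],[0,0,0],[0,0,0],[0,0,0],[0,0,0],[-0.5,0,0],[-1,0,0],[-1,0,0],[-1,0,0],[-1,0,0],[-0.6,0,0]],"roll":[0,0,0,0,0,0,0,0,0,0,0,0],"jaw":[1,1,0,0,0,0,0,0,0,0,0,0]}'; python3 -m pendant '{"xyz":[[0,0.35,-0.89],[0,0.35,-0.89],[0,0.35,-0.89],[0,0.35,-0.89],[0,0.35,-0.89],[0,0.35,-0.89],[0,0.35,-0.89],[0,0,0],[0,0,0],[0,0,0],[0,0,0],[0,0,0],[0,0,0],[0,0,0]],"roll":[0,0,0,0,0,0,0,-0.167,-0.167,-0.167,-0.167,-0.167,-0.167,0],"jaw":[0,0,0,0,0,0,0,0,0,0,0,0,0,0]}'; python3 - <<'E'
from h import *
plan(.4233,.1223,.071,1.196)
st=read_state(); im=capture('wrist')[:,:,::-1].copy(); cv2.imwrite('pics/w7.png',im)
y=-.375;c=np.array([.4233,.1223]);X=np.array([np.cos(y),np.sin(y)]);Y=np.array([-X[1],X[0]])
print(w2px('wrist',[[*(c+a*X+b*Y),.12] for a in(-.04,.04) for b in(-.018,.018)],st).round(1).tolist())
E
```

```text
time: 28.18
tool_pos: [0.621, 0.0857, 0.16]
tcp_rot: [-0.244, 1.568, -0.049]
contact_force: [0.0, 0.1, -0.1]
finger_gap: 0.0882
time: 29.92
tool_pos: [0.4232, 0.1217, 0.158]
tcp_rot: [-1.177, 1.57, 0.018]
contact_force: [0.2, -0.8, 0.3]
finger_gap: 0.0884
t29.93 pos [0.4232 0.1217 0.158 ] psi 1.196 q6 -1.19 gap 0.0884 | units [2.9  0.01 0.02] roll -0.000
[[279.9, 198.3], [351.9, 198.3], [283.6, 340.3], [347.9, 340.3]]
```

View pics/w7.png

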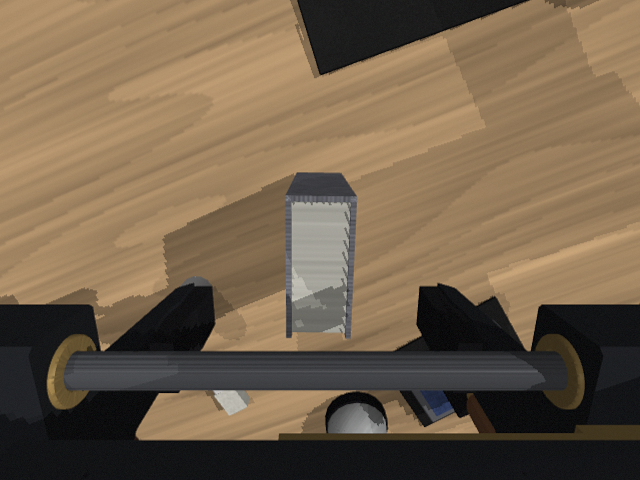

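The book top spans columns 286–357, about 2.5 mm along +z from prediction, and is square to the jaws. I'll correct for that and grasp.

```bash
python3 -m pendant '{"xyz":[[1,0,0.08],[1,0,0],[0.6,0,0],[0.3,0,0],[0,0,0],[0,0,0],[0,0,0],[0,0,0],[0,0,0],[0,0,0],[0,0,0],[0,0,0]],"roll":[0,0,0,0,0,0,0,0,0,0,0,0],"jaw":[0,0,0,0,0,1,1,1,1,1,1,1]}'; python3 - <<'E'
from h import *
plan(.595,-.196,.17,1.728)
E
```

```text
time: 31.48
tool_pos: [0.424, 0.1239, 0.0702]
tcp_rot: [-0.713, 1.571, 0.484]
contact_force: [0.4, -0.2, 0.4]
finger_gap: 0.0361
t31.48 pos [0.424  0.1239 0.0702] psi 1.197 q6 -1.18 gap 0.0361 | units [-3.33 -9.2  -7.84] roll -0.531
```

```bash
python3 -m pendant '{"xyz":[[-0.5,0,0],[-1,0,0],[-1,0,0],[-1,0,0],[-0.5,0,0],[0,-0.92,-0.78],[0,-0.92,-0.78],[0,-0.92,-0.78],[0,-0.92,-0.78],[0,-0.92,-0.78],[0,-0.92,-0.78],[0,-0.92,-0.79],[0,-0.92,-0.79],[0,-0.92,-0.79],[0,-0.92,-0.79],[0,0,0],[0,0,0],[0,0,0],[0,0,0],[0,0,0]],"roll":[0,0,0,0,0,0,0,0,0,0,0,0,0,0,0,-0.177,-0.177,-0.177,0,0],"jaw":[1,1,1,1,1,1,1,1,1,1,1,1,1,1,1,1,1,1,1,1]}'; python3 - <<'E'
from h import *
plan(.595,-.196,.0805,1.728)
st=read_state(); im=capture('wrist')[:,:,::-1].copy(); cv2.imwrite('pics/w8.png',im)
cv2.imwrite('pics/top3.png',capture('top')[:,:,::-1]);cv2.imwrite('pics/scene3.png',capture('scene')[:,:,::-1])
y=.157;c=np.array([.595,-.196]);X=np.array([np.cos(y),np.sin(y)]);Y=np.array([-X[1],X[0]])
f=lambda a,b,z:[*(c+a*X+b*Y),z]
print(w2px('wrist',[f(-.05,-.075,.01),f(-.05,.075,.01),f(-.04,-.03,.065),f(-.04,.03,.065)],st).round(1).tolist())
E
```

```text
time: 33.98
tool_pos: [0.5949, -0.1957, 0.1898]
tcp_rot: [0.883, 1.57, 2.608]
contact_force: [-0.2, 0.1, -3.0]
finger_gap: 0.0358
t33.98 pos [ 0.5949 -0.1957  0.1898] psi 1.725 q6 -2.23 gap 0.0358 | units [ 3.64 -0.   -0.01] roll -0.003
[[227.3, 160.1], [401.4, 159.6], [272.9, 178.9], [355.6, 178.7]]
```

View pics/w8.png

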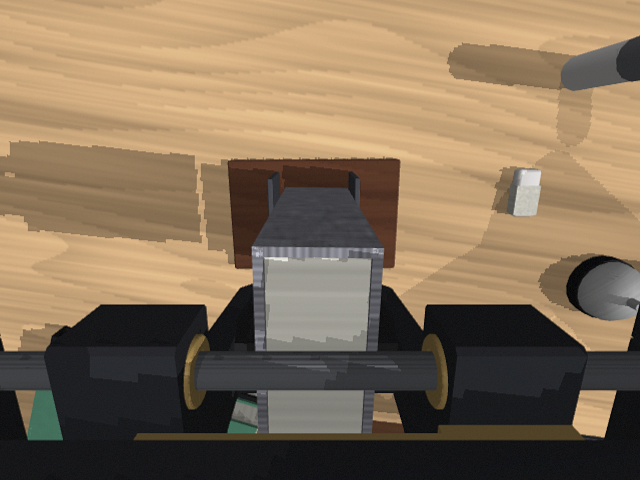

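The board's front corners are at (229,160) and (399,159), centred on column 314 as predicted. The book's centre is at about 316–318, under 1 mm off. Lowering.

```bash
python3 -m pendant '{"xyz":[[1,0,-0.02],[0.9,0,0],[0.7,0,0],[0.5,0,0],[0.3,0,0],[0.2,0,0],[0,0,0],[0,0,0]],"roll":[0,0,0,0,0,0,0,0],"jaw":[1,1,1,1,1,1,1,1]}'; python3 - <<'E'
from h import *
plan(.595,-.196,.0802,1.728)
E
```

```text
time: 35.12
tool_pos: [0.5954, -0.1966, 0.0827]
tcp_rot: [-2.246, 1.57, -0.518]
contact_force: [0.2, -1.3, -2.2]
finger_gap: 0.0354
t35.12 pos [ 0.5954 -0.1966  0.0827] psi 1.728 q6 -2.24 gap 0.0354 | units [0.08 0.01 0.02] roll -0.000
```

```bash
python3 -m pendant '{"xyz":[[0.05,0,0],[0.03,0,0],[0,0,0]],"roll":[0,0,0],"jaw":[1,1,1]}'
```

```text
time: 35.5
tool_pos: [0.5952, -0.1965, 0.0802]
tcp_rot: [-2.267, 1.57, -0.539]
contact_force: [-1.0, 0.6, 0.9]
finger_gap: 0.0358
```

```bash
python3 -m pendant '{"xyz":[[0,0,0],[0,0,0],[0,0,0],[0,0,0],[-0.4,0,0],[-0.8,0,0],[-1,0,0],[-1,0,0],[-1,0,0],[-1,0,0],[0,1,-1],[0,1,-1],[0,1,-1],[0,1,-1],[0,1,-1],[0,1,-1],[0,0,0]],"roll":[0,0,0,0,0,0,0,0,0,0,0,0,0,0,0,0,0],"jaw":[0,0,0,0,0,0,0,0,0,0,0,0,0,0,0,0,0]}'; python3 - <<'E'
from h import *
t=capture('top')[:,:,::-1]; cv2.imwrite('pics/top4.png',t)
crop(t,195,165,460,325,3,'pics/c4.png')
s=capture('scene')[:,:,::-1]; crop(s,140,110,500,350,2.2,'pics/s4.png')
E
```

```text
time: 37.62
tool_pos: [0.444, -0.4043, 0.2364]
tcp_rot: [-3.003, 1.57, -1.279]
contact_force: [0.4, 0.9, 0.4]
finger_gap: 0.0882
```

View pics/c4.png

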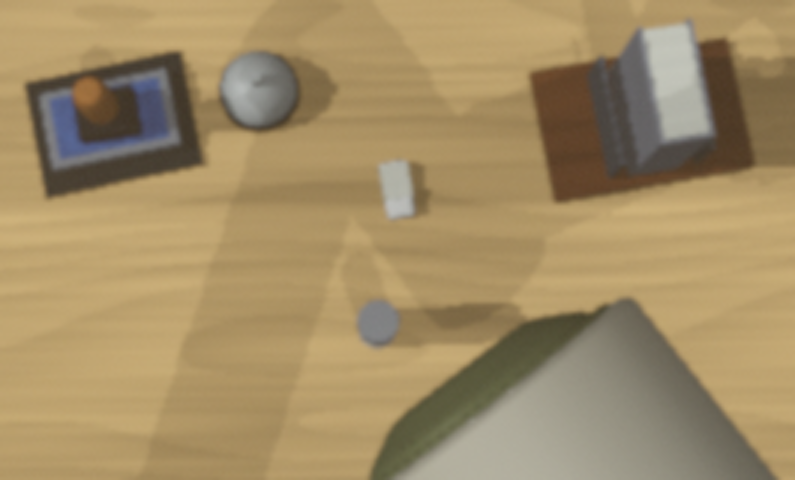

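View pics/s4.png

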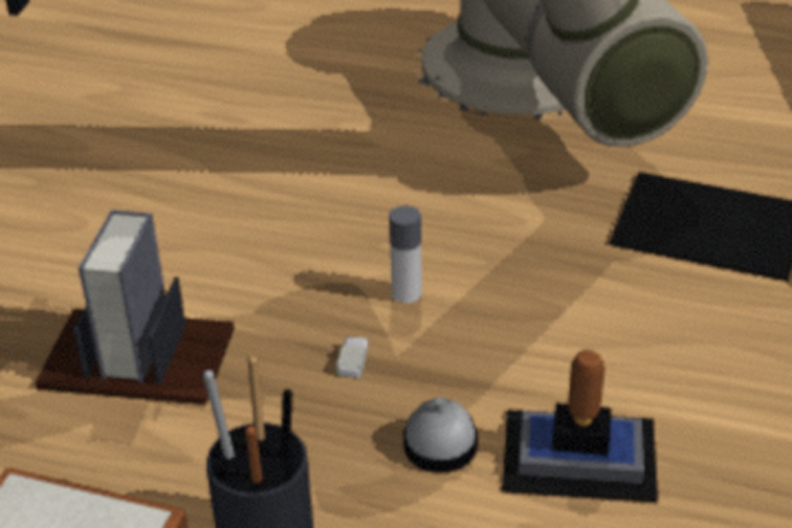

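```bash
python3 - <<'E'
from h import *
def W(p,z):return px2w('top',np.array(p,float)/3+[195,165]-1/3,z)
def fr(P,c,y): d=np.asarray(P)[...,:2]-c; return np.c_[d@[np.cos(y),np.sin(y)],d@[-np.sin(y),np.cos(y)]].round(4)*1000
def ang(w): d=w[1]-w[0]+w[2]-w[3]; return np.arctan2(d[1],d[0])+np.pi/2
m=W([(27,85),(181,52),(203,162),(47,198)],.004); mc=m.mean(0)[:2]; my=ang(m); print('mat',mc,my)
p=W([(39,95),(168,68),(182,143),(54,169)],.02); print('pad',fr(p.mean(0),mc,my),ang(p)-my)
print('stamp top',fr(W([(88,88)],.105),mc,my),'block front corners',fr(W([(83,143),(141,133)],.042),mc,my))
print('bell',fr(W([(259,91)],.014),mc,my),'pin',fr(W([(263,80)],.051),mc,my))
r=W([(531,73),(725,39),(753,165),(555,201)],.01); rc=r.mean(0)[:2]; ry=ang(r)
d=W([(638,33),(690,22),(714,134),(662,147)],.13); print('rest',rc,ry,'dict',fr(d.mean(0),rc,ry),ang(d)-ry)
e=(d[3]-d[0]+d[2]-d[1]);print('long side',np.arctan2(-e[1],-e[0])-ry)
print('glue',W([(378,322)],.09))
s=read_state();print(s['contact_force'],s['finger_gap'])
E
```

```text
mat [0.59952842 0.19550094] 0.2055819991896337
pad [[ 0.6 -0.1]] -0.015881795539780308
stamp top [[3.5 0.1]] block front corners [[-18.1  20.2]
 [-20.1 -22. ]]
bell [[  -1.9 -110.8]] pin [[  -3.8 -116.1]]
rest [ 0.59476255 -0.19516943] 0.16169810743819135 dict [[-2.3 -0.1]] 0.05079899603851534
long side -0.0042910960593645076
glue [[0.44207141 0.00239249 0.09      ]]
[ 0.04340273  0.19503613 -0.74004443] 0.08816136456592134
```

```bash
python3 -c "
from workcell import *
print(finish_job())"
```

```text
the job is handed in; nothing more can be done
None
```

The lending desk is set up as asked, in the order asked, and handed in after about 38 s of robot time. The gripper is open and touching nothing. My last checks used the top camera, with pixels read by eye:

- **Ink pad:** within 1 mm of the middle of the mat, with its long side along the mat's to about 0.02 rad.
- **Date stamp:** upright on the pad. The readings disagree by a few millimetres: the handle top reads 3.5 mm one way along the mat's short side and the block's front edge about 2 mm the other. They average close to the middle.
- **Service bell:** about 2 mm off level with the middle of the mat's right edge and about 2 cm clear of it. A rougher reading of the push pin gave about 5 mm further along and about 4 mm off level. Even then it stays within the 1–3 cm.
- **Dictionary:** upright on the book rest, within 1 mm of midway between the bookends and about 2 mm nearer the robot than the board's centre. Its long side is square to 0.005 rad. The short-side reading gave 0.05 rad, but it is less reliable because that side is only 36 mm.
- **Glue stick and pen pot:** the glue stick reads within 1 mm of where it started. I did not re-measure the pen pot, but the arm never went near it and it was standing upright in the last scene picture.

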